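Fit a display prong into the blind socket under a tea shop's shelf

ROBOT

A 7-joint arm with a two-finger parallel gripper is mounted at the origin on the work surface. World frame = base frame: x ahead of the robot, y to its left, z up, the work surface at z = 0. Lengths are in m, angles in rad, forces in N, time in s.
With the tool pointing down it reaches from about 0.425 to 0.875 m from the base axis. Payload 8.4 kg.
Tool frame: the origin (TCP) lies midway between the tips of the shut fingers; the grasp point (between the pads) lies 19 mm behind it; z points along the fingers, y is the direction in which the jaws open and shut (so a half turn about z gives the same grasp; the last joint's range is limited). The gripper opens to 87 mm and grips with 3 to 60 N. Pads are 19 mm wide; open, the fingers measure 117 mm over their backs; the gripper's body (75 mm by 190 mm) begins 51 mm behind the grasp point.
Start: joints at [1.232, 0.333, 0.04, 1.465, -0.013, 1.343, -0.059], TCP at [0.154, -0.631, 0.195] pointing down, gripper open.
Joint ranges: [-2.58, 2.58], [-0.38, 2.09], [-1.3, 1.39], [0.25, 2.4], [-1.5, 4.64], [0.08, 2.09], [-2.65, 2.65]. Speed limits (rad/s): [2.22, 2.22, 2.79, 2.79, 3.14, 3.14, 3.14].

INTERFACE

Orientations are given as a rotation vector (axis times angle).
In Python, from workcell import robot, read_camera, close_job, spotter gives the robot as it stands.
- The arm moves only by the tool jog_arm, never from a script. Its argument "steps" is a list of rows, each a list of 7 numbers: the shift along the world's x, y, z in mm, then the turn, a rotation vector about the world's x, y, z in degrees, then the opening, from -1 (shut) to 1 (fully open), so that 0 is half open. In form: [[dx, dy, dz, ax, ay, az, claw], ...]. A call has 1 to 20 rows; each row is the pose to reach, as a shift and turn from the pose commanded when the call began; what a row does not reach only later rows make up. A row lasts 1/10 s, in which the tool goes at most 50 mm and 8.59 degrees, less where a joint would pass 70% of its speed; a pose out of reach is approached as far as the arm can. A call with a gripper value outside its range is refused whole. The fingers move at their own pace and stop on an object; "newtons" is the grip in N (left out, the last holds). Time passes only in rows, so rows that repeat a pose let the fingers close. It gives the time, the measured TCP pose, the force and the opening at its end, in the units of the state.
- robot.get_obs(): the state, without advancing time (a new reading comes with each control period).
- read_camera(name): name is "scene" or "top" or "wrist"; returns a dict with "color" (480x640x3 uint8, red, green, blue), "intrinsics" (3x3 intrinsics, pixels), "cam_to_world" (4x4, takes a point from camera to world coordinates). Camera axes: x right, y down, z forward; pixel columns grow to the right and rows downward; lengths in m; the calibration is good to about 2 mm. The wrist camera is an equidistant fisheye: a pixel r from the principal point sees the ray r / f radians off the axis. A picture is of the moment at which its call begins. There is no depth.
- close_job(): hands the job in, once; it reports no verdict.
Trained networks look in the newest picture that a camera, given by its name, has taken for a name from the list of things; names that differ only in an ending like _2 or _b are one class to them, and where a whole thing is asked for, a point or a joint stands for the part that bears it (a point fixed in the world has none). Each returns a list of dicts, best first, with "confidence" (0 to 1); they miss things now and then, are a little off and sometimes report something else, mostly with a low value. They report only what shows in the picture. A call takes as long as a camera call. They do not tell look-alikes from the thing itself.
- spotter.recognise(name, camera): "at" ([x, y, z] in m, in world coordinates, good to about 4 mm: the middle of the surface that is visible of it).
The state is a dict: "time_s": time; "q": joint angles; "dq": joint speeds; "effort": joint torques, N m; "tool_pos": TCP position; "orientation": TCP orientation; "contact_force": force on the tool from outside, world axes, zero at the start; "ft_torque": the same for the moment, N m; "finger_gap": finger opening in m.
Only numpy, scipy, OpenCV 4.12 (cv2) and the standard library are available. Lean on these libraries where they do the work, as an engineer would, in place of code of your own. Each camera call takes 0.05 s, during which the arm holds its last target. There are 200 camera calls.

TASK

Fit the loose steel display prong to the tea bay: pick it up from the counter, feel lightly along the aluminium strip under the shelf with its tip until you find the socket hole, which cannot be seen, and push the prong fully home to its collar, pointing straight out, then let go of it. Be gentle with the strip, never shove hard against it, and do not disturb the tea packs, cup and tins standing about.

Things in the scene. Friction and masses are not known exactly. Their poses are not given: they have to be found in the camera images.
- prong: Loose steel display prong lying level on the counter, 0.11 kg, balanced about 30 mm ahead of its origin: a square bar, 12 mm, along its x axis; a square plate 28 x 28 x 6 mm ends it at x = -41 to -35 mm; a square collar 28 x 28 x 5 mm ends at x = 130 mm (front face); then a round 12 mm spigot to the tip. Origin at counter level, 14 mm under the axis. Tip away from the robot (+-0.5 rad); to the left or right of the middle.
- prong_tip (a point): Tip of the spigot, on the bar's axis, at x = 190 mm of the prong. The spigot is 60 mm long, its last 3 mm chamfered to 6 mm diameter.
- prong_collar (a point): Centre of the collar's front (seating) face, on the bar's axis, 130 mm ahead of prong_grip; seated home, it lies against the strip.
- prong_grip (a point): Point on the bar's axis, 14 mm above the counter at the start, above the prong's origin: pinch the bar across here (within 10 mm), so that the gripper stays clear of the shelf later.
- bay: Display bay: low dark-wood shelf unit, 476 mm wide, fixed to the counter. Origin on the counter under the middle of the rail's face; x runs level away from the robot, square into the rail, y along it to the left, z up. Under the shelf an aluminium strip, 66 to 114 mm high, faces the robot in the plane x = 0; plinth panel below it. Seated, the bar stands out level towards the robot.
- bay_strip (a point): Middle of the strip's face, 90 mm high, bare for 100 mm to either side (then cover plates 3 mm proud). The one socket, 15 mm wide, 14.5 mm high and 66 mm deep along +x, axis 90 mm high, its mouth flared 4 mm wider all round, is within 55 mm to either side of this point, elsewhere each time and out of sight. Pressed, it gives 1 mm per 2.5 N, at most 3 mm, and springs back; it does not slide. It marks above 30 N (60 N once the collar bears on it).
- bay_shelf (a point): Middle of the lower edge of the ticket strip on the shelf's front, 111 mm high and 53 mm before the strip's face; the space from here back to the strip is roofed by the shelf (underside 135 mm, top 151 mm high), tea packs on top to 197 mm. Pass the spigot under this edge; keep the gripper before it.
- stock0: Gold foil tea brick 110 x 70 x 45 mm on the shelf board, its right end; origin under its centre. Leave alone.
- stock1: The same, in the middle of the shelf board. Leave alone.
- stock2: The same, at the left end of the shelf board. Leave alone.
- brick_a: Gold foil tea brick 110 x 70 x 45 mm flat on the counter, on the other side from the prong; origin under its centre. Leave alone.
- brick_b: Pale green tea brick 130 x 80 x 50 mm at the side of the counter; origin under its centre. Leave alone.
- cup: White tasting cup, 68 mm across, 40 mm high, in the middle of the counter before the bay; origin under its centre. Leave alone.
- tin: Green tea tin, 76 mm across, 104 mm high, at the side; origin under its centre. Leave alone.
- caddy: Blue ceramic tea caddy, 66 mm across, 88 mm high, at the side; origin under its centre. Leave alone.
Mind the look-alikes: they are no part of the job. Of the things shaped like the prong, the steel one is meant.

How it is judged:
By the outcome, as a careful person would: the job done as asked, in the order asked, and still so for the second after the job is handed in, with the robot touching nothing.
It also fails if it takes over 72 s, if anything falls off the work surface, if the arm or the gripper's body presses on something with over 40 N, if the wrist force passes 120 N, or if a joint passes its speed limit or range.

## Working session

There is one attempt and no reset: what is moved stays moved. The work goes in short steps, Python scripts to look and compute and a tool call to move; the robot and the scene stay as the last step left them, time stands still between calls to the robot, and variables do not carry over. Pictures are saved under pics/ and viewed, about 8 in all and at most 12, crops included, and the job is handed in when it is done.

Besides the shell and the picture viewer there is one more tool, called after "Emit:" as name(argument=value, ...), one argument or row to a line, values as JSON. jog_arm: Moves the arm, as the interface text tells. Its arguments: {"type":"object","properties":{"steps":{"type":"array"},"newtons":{"type":"number"}},"required":["steps"]}

```bash
mkdir -p pics; ls; python3 - <<'E'
from workcell import robot, read_camera, spotter
import cv2,numpy as np
o=robot.get_obs(); print(o)
for c in("scene","top"):
    d=read_camera(c); cv2.imwrite(f"pics/{c}0.png",d["color"][:,:,::-1]); print(c,d["intrinsics"].tolist(),d["cam_to_world"].round(4).tolist())
    for n in("prong","prong_tip","prong_collar","prong_grip","bay_strip","bay_shelf","cup"):
        print(n,[(np.round(r["at"],3).tolist(),round(r["confidence"],2)) for r in spotter.recognise(n,c)])
E
```

```text
pics
{'time_s': 0.0, 'q': array([ 1.23180984,  0.33390977,  0.0398945 ,  1.46629913, -0.01341586,
        1.34332772, -0.05852406]), 'dq': array([ 0.00153797,  0.00145948,  0.00216175, -0.00012272,  0.0007138 ,
       -0.00042416,  0.00048044]), 'effort': array([-1.11465588e-04, -6.56358576e+01,  1.33532770e+00, -4.03800881e+01,
       -5.98301506e-02,  4.48170304e-02,  1.71883421e-04]), 'tool_pos': array([ 0.15420327, -0.63088713,  0.19384672]), 'orientation': array([-3.11741460e+00, -3.75455664e-01,  4.77768778e-04]), 'contact_force': array([ 0.17802722, -0.13761334,  1.07798868]), 'ft_torque': array([0.03537803, 0.01472171, 0.02014491]), 'finger_gap': 0.08713419345847127}
scene [[516.7215589639266, 0.0, 317.73999232503434], [0.0, 516.7215589639266, 237.32201936544345], [0.0, 0.0, 1.0]] [[-0.32, 0.6644, -0.6754, 1.2718], [0.9472, 0.2089, -0.2433, 0.3046], [-0.0206, -0.7176, -0.6962, 0.9427], [0.0, 0.0, 0.0, 1.0]]
prong [([0.245, -0.318, 0.019], 0.8), ([0.476, -0.2, 0.016], 0.66)]
prong_tip [([0.243, -0.319, 0.021], 0.92), ([0.478, -0.204, 0.018], 0.88)]
prong_collar [([0.474, -0.20
[... 331 characters left out ...]
 0.0, 317.2988911918118], [0.0, 501.9836962499149, 243.80245486187704], [0.0, 0.0, 1.0]] [[-0.0263, -0.9964, 0.0808, 0.3729], [-0.9996, 0.0259, -0.0065, 0.028], [0.0043, -0.0809, -0.9967, 1.5772], [0.0, 0.0, 0.0, 1.0]]
prong [([0.242, -0.317, 0.018], 0.76), ([0.472, -0.202, 0.023], 0.57)]
prong_tip [([0.243, -0.317, 0.023], 0.65), ([0.649, 0.472, 0.054], 0.65), ([0.48, -0.205, 0.022], 0.59)]
prong_collar [([0.473, -0.204, 0.021], 0.62)]
prong_grip [([0.474, -0.209, 0.022], 0.89), ([0.242, -0.319, 0.018], 0.64)]
bay_strip [([0.72, -0.043, 0.149], 0.96), ([0.538, -0.434, 0.071], 0.19)]
bay_shelf [([0.72, -0.047, 0.152], 0.58), ([0.54, -0.435, 0.071], 0.24)]
cup [([0.432, -0.007, 0.007], 0.84)]
```

View pics/scene0.png

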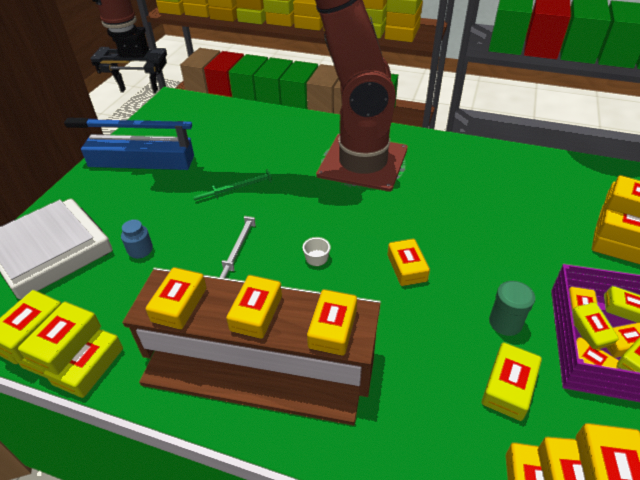

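View pics/top0.png

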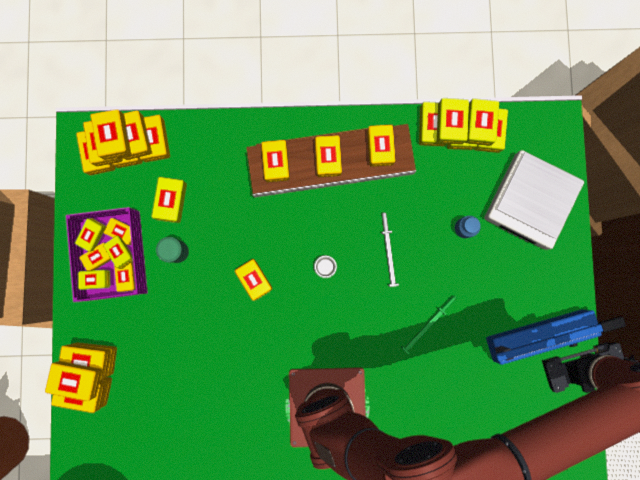

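Scene: the steel prong is at (238,247), with a green look-alike at (232,186). Top: steel prong from plate (393,285) to tip (385,213), green look-alike at (430,325). The shelf front runs (253,194)–(415,172). I choose the steel one; close crop next.

```bash
python3 - <<'E'
import cv2,numpy as np
a=cv2.imread("pics/top0.png")
c=cv2.resize(a[200:300,350:430],None,fx=5,fy=5,interpolation=cv2.INTER_CUBIC)
e=cv2.resize(a[115:205,240:425],None,fx=4,fy=4,interpolation=cv2.INTER_CUBIC)
W=np.zeros((500+0,800,3),np.uint8)
W[:500,:400]=c; s=cv2.resize(e,(400,int(e.shape[0]*400/e.shape[1]))); W[:s.shape[0],400:]=s
b=cv2.imread("pics/scene0.png"); s=cv2.resize(b[205:285,205:275],(260,297)); W[200:497,400:660]=s
cv2.imwrite("pics/crop1.png",W)
E
```

```text
(no output)
```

View pics/crop1.png

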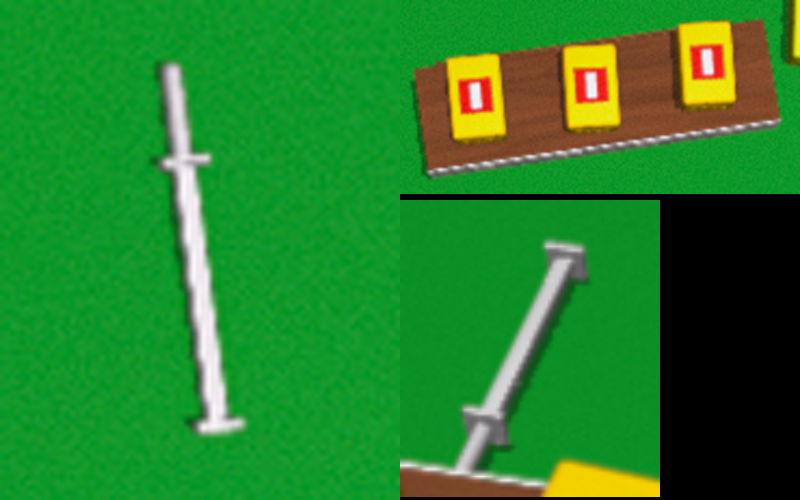

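The crop confirms a bare steel prong: tip at crop (171,65), collar (185,160), plate (220,428). The bay's front edge runs crop (430,172)–(778,123).

```bash
cat > h.py <<'E'
from workcell import robot, read_camera, spotter
import cv2,numpy as np
from scipy.spatial.transform import Rotation as R
def ray(d,uv,z,fish=False):
    K=d["intrinsics"];T=d["cam_to_world"];v=np.array([(uv[0]-K[0,2])/K[0,0],(uv[1]-K[1,2])/K[1,1],1])
    if fish:
        r=np.hypot(v[0],v[1]); v=np.array([v[0]/r*np.sin(r),v[1]/r*np.sin(r),np.cos(r)]) if r>1e-9 else np.array([0,0,1.])
    w=T[:3,:3]@v; return T[:3,3]+w*(z-T[2,3])/w[2]
def proj(d,p,fish=False):
    K=d["intrinsics"];T=d["cam_to_world"];c=T[:3,:3].T@(np.asarray(p)-T[:3,3])
    if fish:
        r=np.hypot(c[0],c[1]);t=np.arctan2(r,c[2]);x,y=c[0]/r*t,c[1]/r*t
    else: x,y=c[:2]/c[2]
    return np.array([K[0,0]*x+K[0,2],K[1,1]*y+K[1,2]])
E
cat > m.py <<'E'
from h import *
d=read_camera("top"); im=cv2.cvtColor(d["color"],cv2.COLOR_RGB2HSV)
# prong: low saturation in region
m=np.zeros(im.shape[:2],np.uint8); m[205:295,370:410]=(im[205:295,370:410,1]<110)*255
n,l,s,c=cv2.connectedComponentsWithStats(m); k=1+np.argmax(s[1:,4]); 
ys,xs=np.where(l==k); P=np.array([ray(d,(x,y),.018)[:2] for x,y in zip(xs,ys)])
v=cv2.fitLine(P.astype(np.float32),cv2.DIST_HUBER,0,.01,.01).ravel(); u=v[:2]*np.sign(v[0]); t=(P-v[2:])@u
print("prong len",np.ptp(t),"yaw",np.degrees(np.arctan2(u[1],u[0])),"plate",v[2:]+u*t.min(),"tip",v[2:]+u*t.max())
off=[((P-v[2:])@[-u[1],u[0]])[abs(t-t.min()-a)<.03].mean() for a in(.05,.1,.2)];print("off",off)
g0=v[2:]+u*(t.min()+.041); g1=v[2:]+u*(t.max()-.19); print("grip",g0,g1)
A=ray(d,(253.9,194.6),.151);B=ray(d,(414.8,171.9),.151);print("shelf",A,B,np.linalg.norm(A-B),np.degrees(np.arctan2(*(A-B)[:2])))
# bright ticket line
w=(im[...,1]<60)&(im[...,2]>110); Q=[]
for x in range(262,408):
    y0=int(194.6-(x-254)*22.7/161); col=[y for y in range(y0-7,y0+8) if w[y,x]]
    if col: Q.append(ray(d,(x,min(col)-.5),.151)[:2])
Q=np.array(Q); f=cv2.fitLine(Q.astype(np.float32),cv2.DIST_HUBER,0,.01,.01).ravel(); print("line",len(Q),f,"bay yaw",np.degrees(np.arctan(-f[0]/f[1])), Q.min(0),Q.max(0))
E
python3 m.py
```

```text
prong len 0.23086467692959362 yaw 5.40329 plate [ 0.36140182 -0.21396225] tip [ 0.59124065 -0.19222277]
off [np.float64(0.0002462295565584441), np.float64(0.00018042124610603762), np.float64(-4.529074541258841e-05)]
grip [ 0.40221963 -0.21010147] [ 0.40208491 -0.21011421]
shelf [0.63490462 0.19698796 0.151     ] [ 0.68931366 -0.26811883  0.151     ] 0.46827840436017004 -6.672239243722129
line 146 [ 0.12005384 -0.9927674   0.6670532  -0.03571438] bay yaw 6.89521 [ 0.64041188 -0.24564088] [0.69149465 0.17363875]
```

```bash
python3 - <<'E'
from h import *
o=robot.get_obs(); Rc=R.from_rotvec(o["orientation"]); print(Rc.as_matrix().round(4))
for s in(0,180):
    a=np.radians(5.4+s); y=np.array([-np.sin(a),np.cos(a),0]);z=np.array([0,0,-1.]);x=np.cross(y,z)
    D=R.from_matrix(np.c_[x,y,z])*Rc.inv(); print(s,np.degrees(D.as_rotvec()).round(2))
print((np.array([.402,-.210,.2])-o["tool_pos"])*1000)
d=read_camera("top")
for n in("caddy","tin"): print(n,spotter.recognise(n,"top"))
E
```

```text
[[ 0.9714  0.2375 -0.    ]
 [ 0.2375 -0.9714  0.    ]
 [-0.     -0.     -1.    ]]
0 [  0.    -0.   171.66]
180 [-0.   -0.   -8.34]
[247.64952979 421.37398831   5.23916383]
caddy [{'at': [0.5391, -0.4333, 0.0695], 'confidence': 0.92}, {'at': [0.7181, -0.0456, 0.1469], 'confidence': 0.44}]
tin [{'at': [0.4839, 0.4482, 0.1021], 'confidence': 0.66}]
```

Emit:
jog_arm(
  steps=[
    [0,0,30,0,0,0,1],
    [20,30,50,0,0,-2,1],
    [50,80,50,0,0,-5,1],
    [75,123,50,0,0,-8.3,1],
    [100,166,50,0,0,-8.3,1],
    [125,210,50,0,0,-8.3,1],
    [150,252,50,0,0,-8.3,1],
    [175,295,40,0,0,-8.3,1],
    [200,338,20,0,0,-8.3,1],
    [225,381,-10,0,0,-8.3,1],
    [247.6,421,-40,0,0,-8.3,1],
    [247.6,421,-70,0,0,-8.3,1],
    [247.6,421,-70,0,0,-8.3,1],
    [247.6,421,-70,0,0,-8.3,1],
  ],
  newtons=60,
)

```text
time_s: 2.4
tool_pos: [0.4016, -0.2103, 0.1247]
orientation: [-3.138, -0.15, 0.002]
contact_force: [-0.2, -0.7, 1.1]
finger_gap: 0.0868
```

```bash
python3 - <<'E'
from h import *
o=robot.get_obs(); print(o["tool_pos"],R.from_rotvec(o["orientation"]).as_matrix().round(4)); d=read_camera("wrist"); im=d["color"].copy()
print(d["intrinsics"],d["cam_to_world"].round(4))
c=np.array([.402,-.210]);u=np.array([np.cos(np.radians(5.4)),np.sin(np.radians(5.4))])
for t in(-.041,0,.13,.19):
    p=proj(d,[*(c+u*t),.018],True); print(t,p); cv2.circle(im,tuple(int(round(v)) for v in p),3,(255,0,0),1)
S=np.array([.667,-.036,.151]);v=np.array([-.12,.9928,0])
for k in(-.238,0,.238): cv2.circle(im,tuple(int(round(v)) for v in proj(d,S+k*v,True)),3,(255,0,255),1)
cv2.imwrite("pics/w1.png",im[:,:,::-1])
E
```

```text
[ 0.40161839 -0.21034864  0.12473784] [[ 9.954e-01  9.570e-02 -1.100e-03]
 [ 9.570e-02 -9.954e-01  4.000e-04]
 [-1.000e-03 -5.000e-04 -1.000e+00]]
[[371.64829954   0.         323.62419699]
 [  0.         371.64829954 242.00471511]
 [  0.           0.           1.        ]] [[ 9.590e-02 -9.657e-01 -2.411e-01  4.669e-01]
 [-9.954e-01 -9.320e-02 -2.240e-02 -2.045e-01]
 [-9.000e-04  2.422e-01 -9.702e-01  3.149e-01]
 [ 0.000e+00  0.000e+00  0.000e+00  1.000e+00]]
-0.041 [322.95530582 278.65533709]
0 [323.02051176 231.31799729]
0.13 [323.29149515  71.11062756]
0.19 [323.43127369   3.09793496]
```

View pics/w1.png

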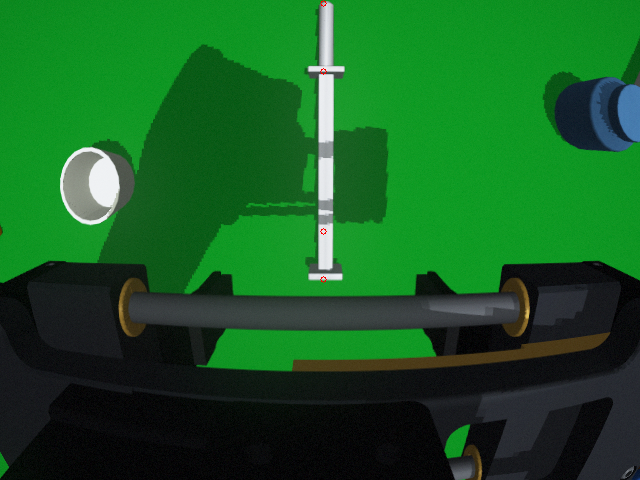

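The wrist view shows the steel bar from (325,275) to (327,3), and the green look-alike is out of view. The prediction is within about 2 mm: the bar sits about 2 px to the right.

Emit:
jog_arm(
  steps=[
    [0,-1.5,-30,0,0,0,1],
    [0,-1.5,-60,0,0,0,1],
    [0,-1.5,-90,0,0,0,1],
    [0,-1.5,-110,0,0,0,1],
    [0,-1.5,-121,0,0,0,1],
    [0,-1.5,-121,0,0,0,1],
    [0,-1.5,-121,0,0,0,1],
  ],
)

```text
time_s: 3.15
tool_pos: [0.4028, -0.2129, 0.005]
orientation: [3.137, 0.147, 0.002]
contact_force: [1.1, 0.4, 0.2]
finger_gap: 0.087
```

Emit:
jog_arm(
  steps=[
    [0,0,0,0,0,0,-1],
    [0,0,0,0,0,0,-1],
    [0,0,0,0,0,0,-1],
    [0,0,0,0,0,0,-1],
    [0,0,0,0,0,0,-1],
    [0,0,0,0,0,0,-1],
    [0,0,0,0,0,0,-1],
    [0,0,0,0,0,0,-1],
  ],
  newtons=60,
)

```text
time_s: 3.95
tool_pos: [0.4019, -0.2119, 0.0037]
orientation: [-3.138, -0.149, 0.0]
contact_force: [0.3, -0.9, -0.3]
finger_gap: 0.031
```

Emit:
jog_arm(
  steps=[
    [0,0,0,0,0,0,-1],
    [0,0,0,0,0,0,-1],
    [0,0,0,0,0,0,-1],
    [0,0,0,0,0,0,-1],
    [0,0,0,0,0,0,-1],
    [0,0,0,0,0,0,-1],
  ],
)

```text
time_s: 4.55
tool_pos: [0.4019, -0.2119, 0.0037]
orientation: [-3.138, -0.149, 0.0]
contact_force: [0.1, 0.3, 0.4]
finger_gap: 0.0004
```

```bash
python3 - <<'E'
from h import *
o=robot.get_obs(); print(o["tool_pos"],o["finger_gap"]); d=read_camera("wrist"); im=d["color"]
t=read_camera("top")["color"]
W=np.zeros((480,800,3),np.uint8); W[:,:520]=im[:,60:580]; W[:350,520:]=cv2.resize(t[200:300,350:430],(280,350))
cv2.imwrite("pics/w2.png",W[:,:,::-1])
E
```

```text
[ 0.40194332 -0.21186579  0.00374106] 0.00044789739992230734
```

View pics/w2.png

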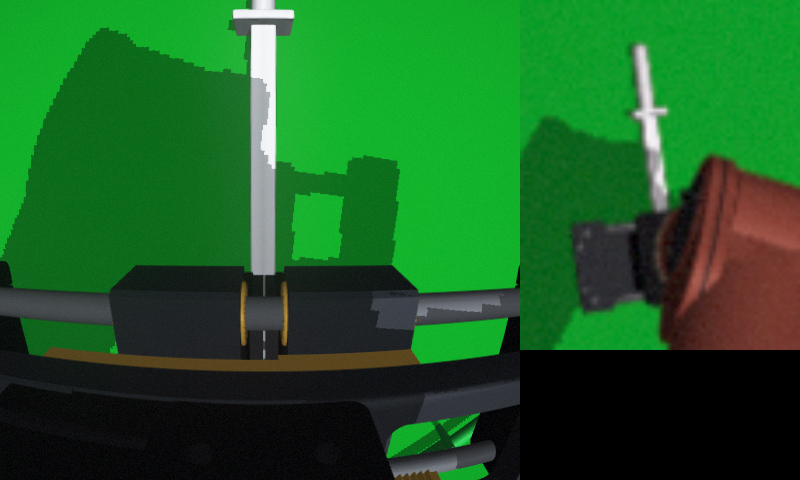

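The wrist view shows the fingers shut in front of the bar, with the bar entering at (263,273) and the prong not moved. The gap reads 0, so I need to understand the geometry before moving on.

```bash
python3 - <<'E'
from h import *
o=robot.get_obs(); d=read_camera("wrist"); M=R.from_rotvec(o["orientation"]).as_matrix()
for k in(0,-.008,-.019,-.04): 
    p=o["tool_pos"]+M[:,2]*k; print(k,p.round(4),proj(d,p,True)-[60,0])
c=np.array([.402,-.212]);u=np.array([np.cos(np.radians(5.4)),np.sin(np.radians(5.4))])
for t in(-.041,0,.02,.06,.13): print(t,proj(d,[*(c+u*t),.02],True)-[60,0])
s=read_camera("scene"); im=s["color"]; p=proj(s,[.402,-.21,.014]).astype(int); print(p)
c=im[p[1]-50:p[1]+50,p[0]-60:p[0]+60]; cv2.imwrite("pics/s2.png",cv2.resize(c,(720,600),interpolation=cv2.INTER_CUBIC)[:,:,::-1])
E
```

```text
0 [ 0.402  -0.2119  0.0037] [263.13231996 274.41255742]
-0.008 [ 0.402  -0.2119  0.0117] [263.10685762 279.40070168]
-0.019 [ 0.402  -0.2119  0.0227] [263.06850656 286.92834535]
-0.04 [ 0.402  -0.2119  0.0437] [262.98229166 303.91547009]
-0.041 [263.26904352 355.32413022]
0 [263.31332895 284.9292981 ]
0.02 [263.34062063 246.14859262]
0.06 [263.40618691 162.79618181]
0.13 [263.54205215  19.15455542]
[245 230]
```

View pics/s2.png

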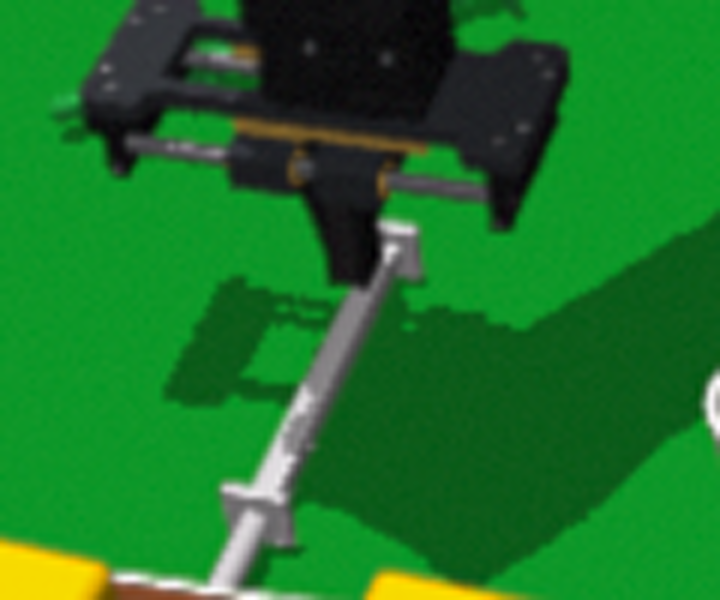

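The scene crop shows the fingers standing at the bar near (355,285), but it is unclear whether they hold it. A small lift will tell.

Emit:
jog_arm(
  steps=[
    [0,0,5,0,0,0,-1],
    [0,0,15,0,0,0,-1],
    [0,0,25,0,0,0,-1],
    [0,0,30,0,0,0,-1],
    [0,0,30,0,0,0,-1],
    [0,0,30,0,0,0,-1],
  ],
)

```text
time_s: 5.35
tool_pos: [0.402, -0.212, 0.0339]
orientation: [3.138, 0.149, 0.001]
contact_force: [0.5, -0.0, 0.4]
finger_gap: 0.0006
```

```bash
python3 - <<'E'
from h import *
o=robot.get_obs(); print(o["tool_pos"],o["finger_gap"],o["contact_force"],o["ft_torque"]); d=read_camera("wrist"); im=d["color"]
s=read_camera("scene"); c=s["color"][170:285,190:300]
W=np.zeros((480,800,3),np.uint8); W[:,:340]=im[:,160:500]; W[:480,340:]=cv2.resize(c,(460,480),interpolation=cv2.INTER_CUBIC)
cv2.imwrite("pics/w3.png",W[:,:,::-1])
E
```

```text
[ 0.40200448 -0.21200797  0.03390558] 0.000565831429074208 [ 0.46146069 -0.00859945  0.36475163] [-0.05733676  0.0503356   0.01692842]
```

View pics/w3.png

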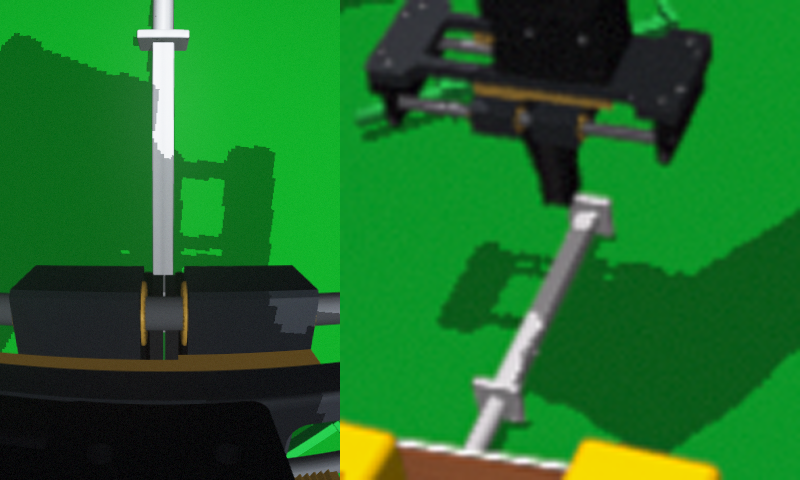

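The lift shows the prong still lying on the counter, from plate (592,215) to collar (497,400), with the fingers empty above it. They must have closed over the bar, so I check the tip height against the scene camera.

```bash
python3 - <<'E'
from h import *
d=read_camera("scene")
for z in(.0,.0037,.012,.02,.034,.05,.06): print(z,proj(d,[.402,-.212,z]).round(1))
u=np.array([np.cos(np.radians(5.4)),np.sin(np.radians(5.4))])
for t in(-.041,0,.13): print(t,[proj(d,[*(np.array([.402,-.212])+u*t),z]).round(1).tolist() for z in(0,.02,.028)])
E
```

```text
0.0 [245.4 233.8]
0.0037 [245.3 232.8]
0.012 [244.9 230.5]
0.02 [244.5 228.3]
0.034 [243.9 224.4]
0.05 [243.2 219.8]
0.06 [242.7 216.9]
-0.041 [[250.4, 223.6], [249.6, 218.1], [249.2, 215.8]]
0 [[245.4, 233.8], [244.5, 228.3], [244.2, 226.1]]
0.13 [[228.3, 269.3], [227.1, 263.8], [226.7, 261.6]]
```

The tips appear about 18 mm higher than the reported TCP (rows 227.8 and 218.6 give z ≈ 0.021 and 0.054). I'll reopen, go lower and watch the force.

Emit:
jog_arm(
  steps=[
    [0,0,0,0,0,0,1],
    [0,0,0,0,0,0,1],
    [0,0,0,0,0,0,1],
    [0,0,0,0,0,0,1],
    [0,0,0,0,0,0,1],
    [0,0,0,0,0,0,1],
    [0,0,0,0,0,0,1],
    [0,0,0,0,0,0,1],
    [0,0,-10,0,0,0,1],
    [0,0,-20,0,0,0,1],
    [0,0,-28,0,0,0,1],
    [0,0,-31,0,0,0,1],
    [0,0,-33,0,0,0,1],
    [0,0,-33,0,0,0,1],
  ],
)

```text
time_s: 6.9
tool_pos: [0.4019, -0.2118, 0.0005]
orientation: [-3.138, -0.149, 0.0]
contact_force: [-0.0, -0.0, -0.4]
finger_gap: 0.0865
```

Emit:
jog_arm(
  steps=[
    [0,0,-2,0,0,0,1],
    [0,0,-4,0,0,0,1],
    [0,0,-4,0,0,0,1],
  ],
)

```text
time_s: 7.2
tool_pos: [0.4019, -0.2119, -0.0034]
orientation: [-3.138, -0.149, 0.0]
contact_force: [-0.0, -0.4, -0.8]
finger_gap: 0.0869
```

No contact at −3 mm, so the reported frame really does lie ahead of the tips.

Emit:
jog_arm(
  steps=[
    [0,0,-2,0,0,0,1],
    [0,0,-4,0,0,0,1],
    [0,0,-5,0,0,0,1],
    [0,0,-5,0,0,0,1],
  ],
)

```text
time_s: 7.6
tool_pos: [0.4018, -0.2118, -0.0084]
orientation: [-3.138, -0.149, 0.0]
contact_force: [0.1, -0.0, -0.1]
finger_gap: 0.0866
```

Emit:
jog_arm(
  steps=[
    [0,0,-2,0,0,0,1],
    [0,0,-4,0,0,0,1],
    [0,0,-4,0,0,0,1],
  ],
)

```text
time_s: 7.9
tool_pos: [0.4018, -0.2118, -0.0125]
orientation: [-3.138, -0.149, 0.001]
contact_force: [-0.3, 0.3, -0.1]
finger_gap: 0.0875
```

Emit:
jog_arm(
  steps=[
    [0,0,-1,0,0,0,-1],
    [0,0,-1,0,0,0,-1],
    [0,0,-1,0,0,0,-1],
    [0,0,-1,0,0,0,-1],
    [0,0,-1,0,0,0,-1],
    [0,0,-1,0,0,0,-1],
    [0,0,-1,0,0,0,-1],
    [0,0,-1,0,0,0,-1],
    [0,0,-1,0,0,0,-1],
    [0,0,-1,0,0,0,-1],
    [0,0,-1,0,0,0,-1],
    [0,0,-1,0,0,0,-1],
    [0,0,-1,0,0,0,-1],
    [0,0,-1,0,0,0,-1],
    [0,0,-1,0,0,0,-1],
  ],
  newtons=60,
)

```text
time_s: 9.4
tool_pos: [0.402, -0.2119, -0.0132]
orientation: [-3.138, -0.149, -0.0]
contact_force: [0.6, 0.6, 0.7]
finger_gap: 0.0106
```

The grip is on the bar (gap about 11 mm). Lift straight by 76 mm, then swing before the bay.

Emit:
jog_arm(
  steps=[
    [0,0,4,0,0,0,-1],
    [0,0,15,0,0,0,-1],
    [0,0,35,0,0,0,-1],
    [0,0,60,0,0,0,-1],
    [0,0,76,0,0,0,-1],
    [10,20,76,0,0,0.5,-1],
    [25,45,76,0,0,1,-1],
    [40,75,76,0,0,1.5,-1],
    [55,100,76,0,0,1.5,-1],
    [55,100,76,0,0,1.5,-1],
    [55,100,76,0,0,1.5,-1],
  ],
)

```text
time_s: 10.5
tool_pos: [0.4571, -0.1116, 0.0633]
orientation: [3.135, 0.192, 0.0]
contact_force: [-0.8, -0.7, -1.4]
finger_gap: 0.011
```

```bash
python3 - <<'E'
from h import *
o=robot.get_obs(); print(o["tool_pos"],np.degrees(R.from_rotvec(o["orientation"]).as_matrix()[:,2]),o["finger_gap"],o["contact_force"],o["ft_torque"])
d=read_camera("wrist"); im=d["color"].copy(); t=read_camera("top"); s=read_camera("scene")
np.savez("v4.npz",w=im,wK=d["intrinsics"],wT=d["cam_to_world"],t=t["color"],s=s["color"])
a=np.radians(6.9);u=np.array([np.cos(a),np.sin(a),0]);v=np.array([-u[1],u[0],0])
g=np.array([o["tool_pos"][0],o["tool_pos"][1],.09])
for k in(-.041,0,.13,.19):
    p=proj(d,g+k*u,True);print(k,p); cv2.circle(im,tuple(int(round(q)) for q in p),2,(255,0,0),-1)
S=np.array([.667,-.036,.151])
for k in(-.238,0,.238):
  for z in(.111,.151):
    p=proj(d,[*(S+k*v)[:2],z],True); print(k,z,p); cv2.circle(im,tuple(int(round(q)) for q in p),2,(255,0,255),-1)
W=np.zeros((480,800,3),np.uint8); W[:,:560]=im[:,40:600]; W[:240,560:]=cv2.resize(t["color"][140:260,330:450],(240,240)); W[240:,560:]=cv2.resize(s["color"][180:300,160:280],(240,240))
cv2.imwrite("pics/w4.png",W[:,:,::-1])
E
```

```text
[ 0.45711195 -0.11156982  0.06333069] [ 1.43203232e-02 -1.29762784e-02 -5.72957763e+01] 0.010967028926895491 [-0.84062303 -0.72244632 -1.42924584] [0.00573945 0.02438908 0.01955011]
-0.041 [322.89903687 365.72451702]
0 [323.04752518 292.70942378]
0.13 [323.73339921  11.57375472]
0.19 [324.03150487 -90.50882215]
-0.238 0.111 [644.73263093 -67.3745725 ]
-0.238 0.151 [688.4283119  -90.83204204]
0 0.111 [ 218.60247666 -144.09113036]
0 0.151 [ 197.02766348 -198.72577743]
0.238 0.111 [-78.18319009 -13.33506033]
0.238 0.151 [-117.65974563  -23.62677976]
```

View pics/w4.png

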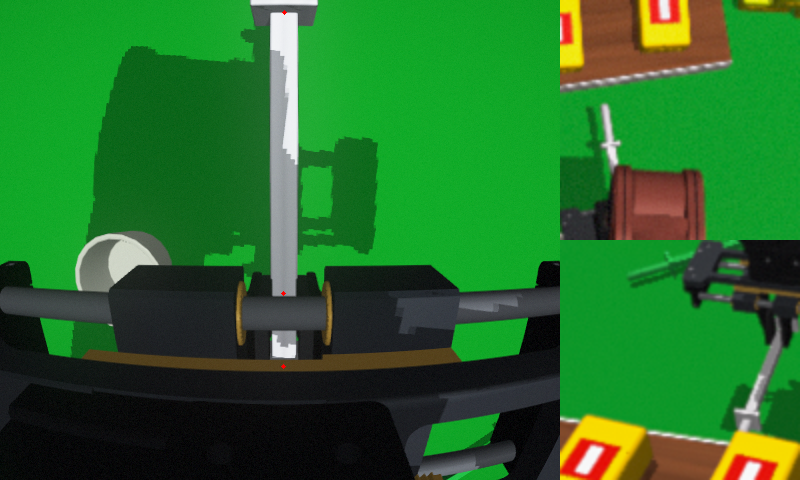

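The wrist view shows the bar held straight between the pads: axis at column 284, collar at (284,10), predictions within 1 px. Top and scene show it lifted before the shelf. Now go under the ticket strip and creep to first contact.

Emit:
jog_arm(
  steps=[
    [12,1.4,0,0,0,0,-1],
    [27,3.3,0,0,0,0,-1],
    [42,5.1,0,0,0,0,-1],
    [55,6.7,0,0,0,0,-1],
    [65,7.9,0,0,0,0,-1],
    [67.5,8.2,0,0,0,0,-1],
    [67.5,8.2,0,0,0,0,-1],
  ],
)

```text
time_s: 11.35
tool_pos: [0.5245, -0.1036, 0.0625]
orientation: [-3.135, -0.19, 0.001]
contact_force: [-0.7, -0.4, -1.7]
finger_gap: 0.011
```

Emit:
jog_arm(
  steps=[
    [2,0.2,0,0,0,0,-1],
    [4,0.5,0,0,0,0,-1],
    [6,0.7,0,0,0,0,-1],
    [6,0.7,0,0,0,0,-1],
  ],
)

```text
time_s: 11.75
tool_pos: [0.5306, -0.103, 0.0629]
orientation: [3.136, 0.19, 0.0]
contact_force: [0.1, 0.9, -0.6]
finger_gap: 0.0109
```

Emit:
jog_arm(
  steps=[
    [1,0.1,0,0,0,0,-1],
    [2,0.2,0,0,0,0,-1],
    [3,0.4,0,0,0,0,-1],
    [3,0.4,0,0,0,0,-1],
  ],
)

```text
time_s: 12.15
tool_pos: [0.5329, -0.1027, 0.0624]
orientation: [-3.136, -0.19, 0.002]
contact_force: [-2.8, -1.5, -1.0]
finger_gap: 0.0111
```

Emit:
jog_arm(
  steps=[
    [1,0.1,0,0,0,0,-1],
    [2,0.2,0,0,0,0,-1],
    [2,0.2,0,0,0,0,-1],
  ],
)

```text
time_s: 12.45
tool_pos: [0.5342, -0.1025, 0.0622]
orientation: [-3.136, -0.19, 0.004]
contact_force: [-6.3, -0.7, -1.1]
finger_gap: 0.0108
```

Emit:
jog_arm(
  steps=[
    [1,0.1,0,0,0,0,-1],
    [2,0.2,0,0,0,0,-1],
    [2,0.2,0,0,0,0,-1],
  ],
)

```text
time_s: 12.75
tool_pos: [0.5348, -0.1026, 0.0616]
orientation: [-3.136, -0.189, 0.009]
contact_force: [-10.9, -1.4, 0.1]
finger_gap: 0.0111
```

First contact is at about x = 0.532 (5 mm earlier than estimated), with no hole here. I'll tap lightly along the strip in 12 mm hops, backing off each time.

Emit:
jog_arm(
  steps=[
    [-4,-0.5,0,0,0,0,-1],
    [-7.9,-1.0,0,0,0,0,-1],
    [-9.3,10.9,0,0,0,0,-1],
    [-6.4,11.2,0,0,0,0,-1],
    [-4.4,11.5,0,0,0,0,-1],
    [-4.4,11.5,0,0,0,0,-1],
  ],
)

```text
time_s: 13.35
tool_pos: [0.5323, -0.0904, 0.0623]
orientation: [-3.136, -0.191, 0.004]
contact_force: [-5.9, 0.3, -0.9]
finger_gap: 0.0108
```

Emit:
jog_arm(
  steps=[
    [-5,-0.6,0,0,0,0,-1],
    [-6.4,11.3,0,0,0,0,-1],
    [-6.4,11.3,0,0,0,0,-1],
    [-3.4,11.7,0,0,0,0,-1],
    [-1.4,11.9,0,0,0,0,-1],
    [-1.4,11.9,0,0,0,0,-1],
  ],
)

```text
time_s: 13.95
tool_pos: [0.5308, -0.079, 0.0622]
orientation: [-3.136, -0.19, 0.004]
contact_force: [-4.9, 0.3, -0.8]
finger_gap: 0.0105
```

Emit:
jog_arm(
  steps=[
    [-5,-0.6,0,0,0,0,-1],
    [-6.4,11.3,0,0,0,0,-1],
    [-6.4,11.3,0,0,0,0,-1],
    [-3.4,11.7,0,0,0,0,-1],
    [-1.4,11.9,0,0,0,0,-1],
    [-1.4,11.9,0,0,0,0,-1],
  ],
)

```text
time_s: 14.55
tool_pos: [0.5295, -0.067, 0.0623]
orientation: [-3.136, -0.19, 0.003]
contact_force: [-5.4, 0.6, -1.0]
finger_gap: 0.0108
```

Emit:
jog_arm(
  steps=[
    [-5,-0.6,0,0,0,0,-1],
    [-6.4,11.3,0,0,0,0,-1],
    [-6.4,11.3,0,0,0,0,-1],
    [-3.4,11.7,0,0,0,0,-1],
    [-1.4,11.9,0,0,0,0,-1],
    [-1.4,11.9,0,0,0,0,-1],
  ],
)

```text
time_s: 15.15
tool_pos: [0.5294, -0.0551, 0.0628]
orientation: [-3.136, -0.19, -0.001]
contact_force: [-0.1, 0.0, -0.4]
finger_gap: 0.0109
```

Probe 4 (y = −0.055) meets no resistance, so this is the mouth. Ease in and read the side forces.

Emit:
jog_arm(
  steps=[
    [1,0.1,0,0,0,0,-1],
    [2,0.2,0,0,0,0,-1],
    [2,0.2,0,0,0,0,-1],
  ],
)

```text
time_s: 15.45
tool_pos: [0.531, -0.0548, 0.0627]
orientation: [-3.136, -0.19, 0.0]
contact_force: [-0.1, 0.9, -0.1]
finger_gap: 0.0108
```

Emit:
jog_arm(
  steps=[
    [1,0.1,0,0,0,0,-1],
    [2,0.2,0,0,0,0,-1],
    [2,0.2,0,0,0,0,-1],
  ],
)

```text
time_s: 15.75
tool_pos: [0.533, -0.0546, 0.0628]
orientation: [-3.136, -0.19, -0.0]
contact_force: [1.1, -1.2, -1.2]
finger_gap: 0.0107
```

Emit:
jog_arm(
  steps=[
    [1,0.1,0,0,0,0,-1],
    [2,0.2,0,0,0,0,-1],
    [2,0.2,0,0,0,0,-1],
  ],
)

```text
time_s: 16.05
tool_pos: [0.535, -0.0543, 0.0628]
orientation: [-3.136, -0.19, -0.0]
contact_force: [-0.6, -0.0, -1.3]
finger_gap: 0.011
```

Emit:
jog_arm(
  steps=[
    [1,0.1,0,0,0,0,-1],
    [2,0.2,0,0,0,0,-1],
    [2,0.2,0,0,0,0,-1],
  ],
)

```text
time_s: 16.35
tool_pos: [0.537, -0.0541, 0.0627]
orientation: [-3.136, -0.19, -0.0]
contact_force: [-0.2, 0.1, -0.9]
finger_gap: 0.0109
```

Over 10 mm in and free. Continue in larger bites.

Emit:
jog_arm(
  steps=[
    [2,0.2,0,0,0,0,-1],
    [4,0.5,0,0,0,0,-1],
    [6,0.7,0,0,0,0,-1],
    [6,0.7,0,0,0,0,-1],
  ],
)

```text
time_s: 16.75
tool_pos: [0.5432, -0.0534, 0.0628]
orientation: [-3.136, -0.19, -0.0]
contact_force: [-0.7, -0.5, -0.9]
finger_gap: 0.0108
```

Emit:
jog_arm(
  steps=[
    [2,0.2,0,0,0,0,-1],
    [4,0.5,0,0,0,0,-1],
    [6,0.7,0,0,0,0,-1],
    [6,0.7,0,0,0,0,-1],
  ],
)

```text
time_s: 17.15
tool_pos: [0.5492, -0.0527, 0.0628]
orientation: [-3.136, -0.19, -0.0]
contact_force: [1.1, -0.3, -1.2]
finger_gap: 0.011
```

Emit:
jog_arm(
  steps=[
    [3,0.4,0,0,0,0,-1],
    [6,0.7,0,0,0,0,-1],
    [9,1.1,0,0,0,0,-1],
    [9,1.1,0,0,0,0,-1],
  ],
)

```text
time_s: 17.55
tool_pos: [0.5584, -0.0515, 0.0628]
orientation: [-3.136, -0.19, -0.0]
contact_force: [-0.1, -0.8, -1.9]
finger_gap: 0.0108
```

Emit:
jog_arm(
  steps=[
    [3,0.4,0,0,0,0,-1],
    [6,0.7,0,0,0,0,-1],
    [9,1.1,0,0,0,0,-1],
    [9,1.1,0,0,0,0,-1],
  ],
)

```text
time_s: 17.95
tool_pos: [0.5673, -0.0504, 0.0627]
orientation: [-3.136, -0.19, -0.0]
contact_force: [0.8, 0.1, -1.5]
finger_gap: 0.0105
```

Emit:
jog_arm(
  steps=[
    [3,0.4,0,0,0,0,-1],
    [6,0.7,0,0,0,0,-1],
    [9,1.1,0,0,0,0,-1],
    [9,1.1,0,0,0,0,-1],
  ],
)

```text
time_s: 18.35
tool_pos: [0.5763, -0.0494, 0.0627]
orientation: [-3.136, -0.19, -0.0]
contact_force: [0.4, -0.2, 0.1]
finger_gap: 0.011
```

Emit:
jog_arm(
  steps=[
    [3,0.4,0,0,0,0,-1],
    [6,0.7,0,0,0,0,-1],
    [8,1.0,0,0,0,0,-1],
    [8,1.0,0,0,0,0,-1],
  ],
)

```text
time_s: 18.75
tool_pos: [0.5842, -0.0483, 0.0627]
orientation: [-3.136, -0.19, -0.0]
contact_force: [-0.5, 0.0, -1.6]
finger_gap: 0.0109
```

Emit:
jog_arm(
  steps=[
    [1,0.1,0,0,0,0,-1],
    [2,0.2,0,0,0,0,-1],
    [2,0.2,0,0,0,0,-1],
  ],
)

```text
time_s: 19.05
tool_pos: [0.5856, -0.0483, 0.0626]
orientation: [-3.136, -0.19, 0.001]
contact_force: [-0.4, -0.3, -0.8]
finger_gap: 0.0104
```

Emit:
jog_arm(
  steps=[
    [1,0.1,0,0,0,0,-1],
    [2,0.2,0,0,0,0,-1],
    [2,0.2,0,0,0,0,-1],
  ],
)

```text
time_s: 19.35
tool_pos: [0.5871, -0.0482, 0.0624]
orientation: [3.136, 0.19, -0.003]
contact_force: [-4.1, -0.1, -1.6]
finger_gap: 0.011
```

Collar contact at x ≈ 0.586, as expected. Press a little, ease back to just touching, then release.

Emit:
jog_arm(
  steps=[
    [1,0.1,0,0,0,0,-1],
    [2,0.2,0,0,0,0,-1],
    [2,0.2,0,0,0,0,-1],
  ],
)

```text
time_s: 19.65
tool_pos: [0.5884, -0.0481, 0.0621]
orientation: [3.136, 0.19, -0.005]
contact_force: [-7.2, -0.5, 0.3]
finger_gap: 0.0106
```

Emit:
jog_arm(
  steps=[
    [-1,-0.1,0,0,0,0,-1],
    [-2,-0.2,0,0,0,0,-1],
    [-2.5,-0.3,0,0,0,0,-1],
    [-2.5,-0.3,0,0,0,0,-1],
  ],
)

```text
time_s: 20.05
tool_pos: [0.5871, -0.0482, 0.0627]
orientation: [-3.136, -0.19, 0.001]
contact_force: [-4.4, -0.5, -1.9]
finger_gap: 0.0109
```

Emit:
jog_arm(
  steps=[
    [0,0,0,0,0,0,0],
    [0,0,0,0,0,0,0],
    [0,0,0,0,0,0,0],
    [0,0,0,0,0,0,0],
    [0,0,0,0,0,0,0],
    [0,0,0,0,0,0,0],
    [0,0,0,0,0,0,0],
  ],
)

```text
time_s: 20.75
tool_pos: [0.5874, -0.0482, 0.0628]
orientation: [-3.136, -0.19, -0.0]
contact_force: [0.3, -0.2, 0.5]
finger_gap: 0.043
```

```bash
cat > v.py <<'E'
import sys
from h import *
o=robot.get_obs(); print(o["tool_pos"],o["finger_gap"],o["contact_force"])
d=read_camera("wrist"); t=read_camera("top"); s=read_camera("scene")
W=np.zeros((480,800,3),np.uint8); W[:,:480]=d["color"][:,80:560]; W[:240,480:]=cv2.resize(t["color"][140:260,270:430],(320,240)); W[240:,480:]=cv2.resize(s["color"][180:300,180:340],(320,240))
cv2.imwrite(sys.argv[1],W[:,:,::-1])
E
python3 v.py pics/w5.png
```

```text
[ 0.58743298 -0.04816076  0.06276683] 0.04299008369540742 [ 0.29948098 -0.23655747  0.49924015]
```

View pics/w5.png

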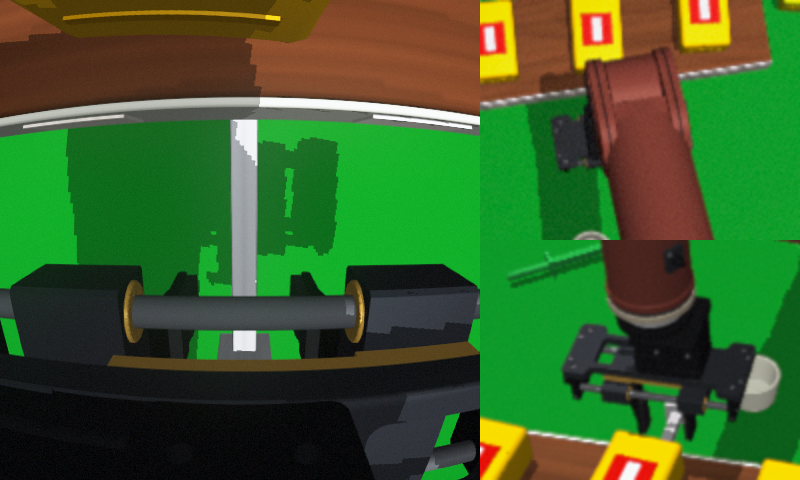

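The wrist view shows the bar from (243,120) to (243,350), straight out from under the shelf, free between the opened fingers. Lift straight off and move back.

Emit:
jog_arm(
  steps=[
    [0,0,10,0,0,0,0],
    [0,0,25,0,0,0,0],
    [0,0,45,0,0,0,0],
    [0,0,70,0,0,0,0],
    [-10,0,95,0,0,0,0],
    [-30,0,110,0,0,0,0],
    [-55,0,120,0,0,0,0],
    [-85,15,130,0,0,0,0],
    [-110,50,130,0,0,0,0],
    [-110,90,130,0,0,0,0],
    [-110,130,130,0,0,0,0],
    [-110,130,130,0,0,0,0],
    [-110,130,130,0,0,0,0],
  ],
)

```text
time_s: 22.2
tool_pos: [0.4775, 0.0828, 0.194]
orientation: [3.135, 0.194, 0.003]
contact_force: [-0.4, -1.2, -0.2]
finger_gap: 0.0436
```

```bash
python3 v.py pics/w6.png
```

```text
[0.47754029 0.0827976  0.19404914] 0.04356499963600111 [-0.41219603 -1.15231618 -0.1582081 ]
```

View pics/w6.png

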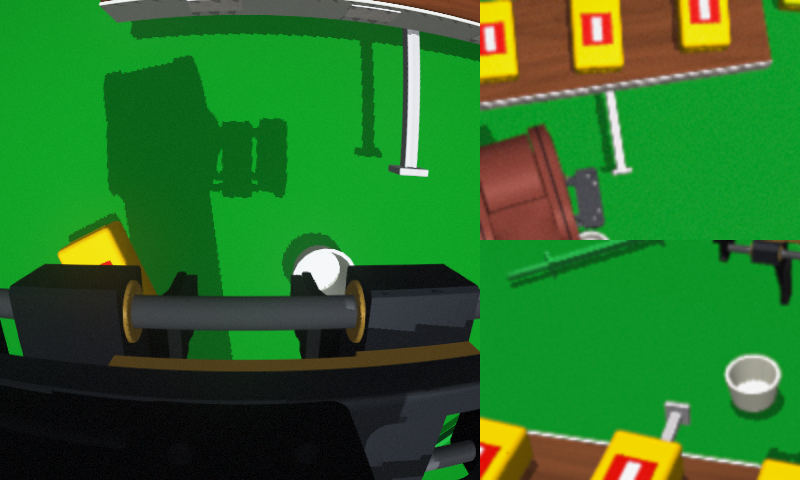

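The prong stands out from the bay with its plate at wrist (410,172), top (621,170) and scene (677,410). Cup and packs are undisturbed. A quick numeric check, then hand in.

```bash
python3 - <<'E'
from h import *
from workcell import close_job
a=np.radians(6.9);u=np.array([np.cos(a),np.sin(a),0]);v=np.array([-u[1],u[0],0])
P=np.array([.5866,-.0483,.09])-.041*u
d=read_camera("top"); print("top",proj(d,P+[0,0,.014]).round(1),"seen ~(340.5,225)")
s=read_camera("scene"); print("scene top edge",[proj(s,P+k*v+[0,0,.014]).round(1).tolist() for k in(-.014,.014)],"seen ~(274..285,261.5)")
print(proj(s,P+[0,0,.009]).round(1),"if 5mm drooped")
g=cv2.cvtColor(d["color"],cv2.COLOR_RGB2HSV)[184:232,328:346,1]; ys,xs=np.where(g<90)
q=np.array([ray(d,(x+328,y+184),.096)[:2] for x,y in zip(xs,ys)]); l=cv2.fitLine(q[(q[:,0]>.556)&(q[:,0]<.64)].astype(np.float32),cv2.DIST_HUBER,0,.01,.01).ravel(); print("yaw",np.degrees(np.arctan(l[1]/l[0])),"rear",q[:,0].min())
print(close_job())
E
```

```text
top [341.1 225.1] seen ~(340.5,225)
scene top edge [[271.9, 256.4], [284.0, 258.1]] seen ~(274..285,261.5)
[278.1 258.8] if 5mm drooped
yaw 6.9224925 rear 0.5301121444667256
the job is handed in; nothing more can be done
None
```

The steel prong is fitted in the tea bay, seated to its collar and released, and the job is handed in at about 22 s of the 72 s allowed. I got no verdict back, and one last check was off: the bar looks slightly drooped.

- **Grasp:** My first grasp closed on nothing. The real fingertips sat about 18 mm behind the reported TCP, so the fingers shut above the bar. I reopened, went lower, gripped the prong and lifted it 76 mm.
- **Finding the socket:** I felt along the strip with one creep to first contact and then light taps, 11 N at most. The fourth tap met no resistance.
- **Insertion:** The spigot slid in freely until the collar met the strip at the expected depth. I pressed it to about 7 N, eased back, let go and lifted clear.

**Last checks:**
- **Direction:** The bar's yaw is 6.92° against the bay's estimated 6.9°.
- **Position:** The end plate is within about 1 px of the seated position from above. The wrist force was about 1 N, near the sensor's noise.
- **Surroundings:** The cup and the packs in view look undisturbed.
- **Droop:** In the scene camera the outer end sits about 4 px lower than a perfectly level bar. I put that down to a droop of a few degrees from play in the socket, though I only measured it by eye.
- **Rear-edge reading:** The automatic measurement of the rear edge (0.530 m instead of about 0.546 m) disagreed. It probably picked up other pixels, so I did not rely on it.

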